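# Lever the lid of the round mould open

## Robot

A 6-joint arm with a two-finger parallel gripper is mounted at the origin on a cart in front of the work surface, level with it; the furniture and walls round the work are solid. World frame = base frame: x ahead of the robot, y to its left, z up, the work surface at z = 0. Lengths are in mm, angles in rad, forces in N, time in s.
With the tool pointing down it reaches from about 350 to 775 mm from the base axis. Payload 7.3 kg.
Tool frame: the origin (TCP) lies at the very end of the fingers, on their centre line; the grasp point (between the pads) lies 19 mm behind it; z points along the fingers, y is the line along which they close (so a half turn about z gives the same grasp; the last joint's range is limited). The gripper opens to 92 mm and grips with 3 to 60 N. Pads are 19 mm wide; open, the fingers measure 130 mm over their backs; the gripper's body (75 mm by 190 mm) begins 47 mm behind the grasp point.
Start: joints at [-1.247, 0.342, 1.524, -0, 1.275, -0.146], TCP at [237.696, -468.13, 226.741] pointing down, gripper open.
Joint ranges: [-2.53, 2.53], [-0.77, 2.02], [0.04, 2.7], [-1, 4.14], [0.28, 2.66], [-3.11, 3.11]. Speed limits (rad/s): [2.57, 2.57, 3.14, 3.14, 3.14, 3.14].

## Interface

Orientations are given as [roll, pitch, yaw] about the fixed x, y, z axes, in that order (R = Rz(yaw) Ry(pitch) Rx(roll)).
In Python, from plant import * gives the robot as it stands.
- The arm moves only by the tool arm_command, never from a script. Its arguments are lists of equal length, an entry for each row: "gripper": the finger opening in mm, from 0 to 91.8; "dp": the shift along the tool's x, y, z in units of 25 mm (1.0 is 25 mm), a list of three; "twist": the turn about the tool's z in units of 5 degrees (1.0 is 5 degrees). A call has exactly 5 rows; each row shifts and turns the commanded pose from where the row before left it, along the tool's axes as they then stand; what a row does not reach is not made up. A row lasts 1/8 s, in which the tool goes at most 62.5 mm and 10.7 degrees, less where a joint would pass 70% of its speed; a pose out of reach is approached as far as the arm can. A call is refused whole if a number of a shift passes 1 or a number of a turn 1, either way. A call with a gripper value outside its range is refused whole. The fingers move at their own pace and stop on an object; the grip force is fixed at half the most. Time passes only in rows, so rows that do not move let the fingers close, or fill a call up. It gives the time, the measured TCP pose, the force, the opening and the grip force at its end, in the units of the state.
- get_obs(): the state, without advancing time (a new reading comes with each control period).
- capture(name): name is "side" or "top" or "wrist"; returns the picture (400x640x3 uint8, red, green, blue); there is no depth.
- get_calibration(name): a dict with "mtx" (3x3 intrinsics, pixels), "position" and "attitude" of the camera in the world; the wrist camera has in their place "mount" (4x4, takes a point from camera to tool coordinates, whose origin is the TCP and whose axes are the flange's). Camera axes: x right, y down, z forward; pixel columns grow to the right and rows downward; lengths in mm; the calibration is good to about 2 mm. A picture is of the moment at which its call begins: read the wrist's pose just before it. get_calibration takes no time and is no camera call.
- close_job(): hands the job in; it is judged then, once.
The state is a dict: "time": time; "joint_positions": joint angles; "dq": joint speeds; "tau": joint torques, N m; "tool_pos": TCP position; "tcp_rot": TCP orientation; "contact_force": force on the tool from outside, world axes, zero at the start; "moment": the same for the moment, N m; "grip_width": finger opening in mm; "finger_force": force on a finger pad.
Only numpy, scipy, OpenCV 4.12 (cv2) and the standard library are available. Lean on these libraries where they do the work, as an engineer would, in place of code of your own. Each camera call takes 0.05 s, during which the arm holds its last target. There are 200 camera calls.

## Task

Use the flat steel lever with the black grip to prise up the lid of the round specimen mould: put the lever's tip under the lid's lip, over the lever rest, and push the grip end down until the lid snaps up past its catch and stays up. Touch the lid with the lever only, and leave the square mould shut; the lever may stay wherever it comes to rest.

Things in the scene. Friction and masses are not known exactly. Their poses are not given: they have to be found in the camera images.
- lever: Loose stiff lever, 0.2 kg, 240 mm long, flat on the table. Origin: underside, mid length (about the centre of mass); x axis points to the tip. From x = -120 to -20 mm a black grip 28 mm wide, 15 mm thick; from there to +120 mm bare flat steel 26 mm wide, 8 mm thick (5 mm in the last 12 mm). The longer plain metal bar without a grip is a ruler, not the lever.
- lever_tip (a point): Middle of the lever's tip end, 120 mm ahead of its origin along its x axis and 2.5 mm above its underside.
- round_mould: Fixed round steel mould, 100 mm in diameter, with a disc lid (top 116 mm high), on a 150 x 130 mm base plate. Origin: centre of the plate's underside, on the table; z up. Its front, -x, faces roughly towards the robot: there the wall is at x = -50 mm. Two side arms at y = -42 and +42 mm (6 mm thick, top 87 mm high) carry the lever rest; the lever goes between them.
- round_mould_lip (a point): Middle of the front edge of the lid's lip, at its underside as shut: x = -79 mm, 103 mm above the table. The lip is 64 mm wide (y), 10 mm thick; below it is free space back to the wall, 29 mm behind this edge. The lever goes in level along the mould's +x, above the rest and below the lip (18 mm between the two heights).
- round_mould_rest (a point): Middle of the top of the lever rest, a fixed round bar 12 mm thick, 100 mm long along y: x = -125 mm, 85 mm above the table. Laid over it with the tip near the wall, the lever leans: tip up against the lip, grip end down (about 0.19 rad, its underside some 53 mm high); it stays so when let go. The lid snaps when the grip end is pushed down to some 30 mm, with 5 to 8 N.
- round_lid (a joint): Angle of the round mould's lid about its hinge at the back (60 mm behind the centre): 0 shut, grows as the lip rises, 0.24 rad fully up. A spring catch holds it shut (about 15 to 20 N up at the lip to start it); lifted past about 0.07 rad it snaps up by itself to about 0.15 rad and stays there.
- square_mould: Fixed bystander of the same heights, lip, rest and catch, but with a square box body (100 x 100 mm) and a square lid. Origin: centre of its base plate's underside.
- square_lid (a joint): Angle of the square mould's lid, 0 shut; it stays shut.

How it is judged (in metres and radians):
On the way, in this order (a step that is already met when the one before it is completed fails the run):
1. the lever's tip is under the lip of the round mould's lid, with the lid still shut (x of lever_tip in the frame of round_mould between -0.077 and -0.04 m and y of lever_tip in the frame of round_mould between -0.038 and 0.038 m and z of lever_tip in the frame of round_mould between 0.078 and 0.105 m and value of joint round_lid below 0.04 rad), for 0.1 s.
2. the lid of the round mould has snapped up past its catch (value of joint round_lid above 0.12 rad), for 0.2 s.
At the end, for the whole second after the job is handed in: The round mould's lid stands up past its catch (more than 0.12 rad), the square mould's lid is shut (less than 0.03 rad), and the lever is let go and lies still, anywhere (value of joint round_lid above 0.12 rad and value of joint square_lid below 0.03 rad and linear speed of lever below 0.03 m/s); the robot touches nothing.
It fails at once if the gripper or arm touches the round mould's lid (more than 2 N) (contact force between any of the fingers, the arm and round_lid above 2 N).
It fails at once if the square mould's lid is lifted (more than 0.03 rad) (value of joint square_lid above 0.03 rad).
It also fails if it takes over 54 s, if anything falls off the work surface, if the arm or the gripper's body presses on something with over 40 N, if the wrist force passes 120 N, or if a joint passes its speed limit or range.

## Working session

There is one attempt and no reset: what is moved stays moved. The work goes in short steps, Python scripts to look and compute and a tool call to move; the robot and the scene stay as the last step left them, time stands still between calls to the robot, and variables do not carry over. Pictures are saved under pics/ and viewed, at most 10 in all, crops included, and the job is handed in when it is done.

Besides the shell and the picture viewer there is one more tool, called after "Emit:" by a JSON object that holds its "op" and its "data". arm_command: Moves the arm, as the interface text tells. Its arguments: {"type":"object","properties":{"gripper":{"type":"array"},"dp":{"type":"array"},"twist":{"type":"array"}},"required":["gripper","dp","twist"]}

```bash
mkdir -p pics; python3 - <<'E'
from plant import *
import cv2,numpy as np
for n in("top","side"):
    c=get_calibration(n);print(n,c)
    cv2.imwrite(f"pics/{n}0.png",capture(n)[:,:,::-1])
print(get_calibration("wrist"));print(get_obs())
E
```

```text
top {'mtx': array([[379.88304253,   0.        , 314.73322491],
       [  0.        , 379.88304253, 204.55841245],
       [  0.        ,   0.        ,   1.        ]]), 'position': array([ 362.51043338,   28.07084936, 1364.64029885]), 'attitude': array([-2.92510129, -0.00346119, -1.61052433])}
side {'mtx': array([[405.40989637,   0.        , 315.27258686],
       [  0.        , 405.40989637, 200.87611026],
       [  0.        ,   0.        ,   1.        ]]), 'position': array([ 693.82983384, 1002.76905478,  678.18314954]), 'attitude': array([-2.10144351e+00,  1.06278054e-03,  3.08159628e+00])}
{'mtx': array([[278.45357112,   0.        , 318.79246131],
       [  0.        , 278.45357112, 206.92689904],
       [  0.        ,   0.        ,   1.        ]]), 'mount': array([[ 8.64594007e-04, -9.61296872e-01, -2.75513295e-01,
         7.57197029e+01],
       [ 9.99999620e-01,  7.99402109e-04,  3.48915760e-04,
        -6.03227500e-01],
       [-1.15165719e-04, -2.75513492e-01,  9.61297198e-01,
        -1.58731054e+02],
       [ 0.00000000e+00,  0.00000000e+00,  0.00000000e+00,
         1.00000000e+00]])}
{'time': 0.1, 'joint_positions': array([-1.24703625e+00,  3.42627764e-01,  1.52490213e+00,  4.14250694e-05,
        1.27540205e+00, -1.46018468e-01]), 'dq': array([ 1.09199944e-03, -3.05975168e-03, -3.62494515e-03,  1.79462935e-03,
        1.61846222e-03,  9.59473072e-05]), 'tau': array([ 2.20872971e-03, -4.32002699e+01, -2.44691277e+01,  7.19126081e-02,
        5.26192656e-02, -5.13907594e-05]), 'tool_pos': array([ 237.57060573, -467.77601922,  226.13434342]), 'tcp_rot': array([-3.14027338e+00, -2.34059699e-04,  4.69766309e-01]), 'contact_force': array([-0.71802535, -0.13090612, -0.13296231]), 'moment': array([-0.02009569, -0.00882025,  0.02758366]), 'finger_force': 0.0, 'grip_width': 92.12867985106445}
```

View pics/top0.png

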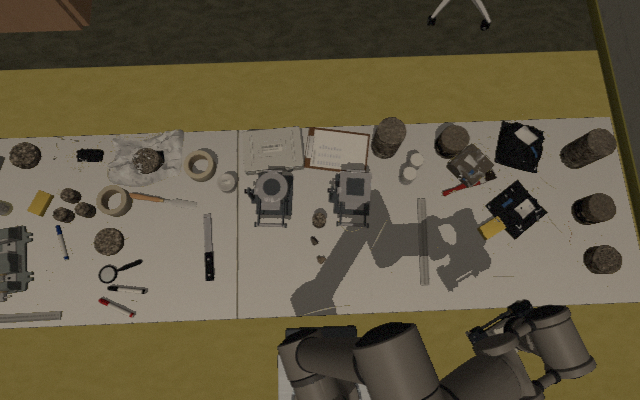

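View pics/side0.png

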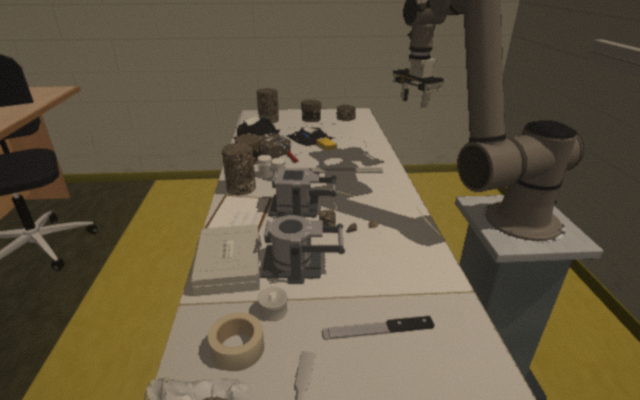

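The top picture shows the lever at about (209,247), with its tip at (208,213) and grip end at (209,280). The round mould is at (271,188) and the square one at (352,187). The side picture agrees. I'll zoom in on the lever and round mould.

```bash
cat > h.py <<'E'
import numpy as np,cv2
from scipy.spatial.transform import Rotation as R
def cam(n,cal,obs=None):
    c=cal(n)
    if n=="wrist":
        T=np.eye(4);T[:3,:3]=R.from_euler('xyz',obs['tcp_rot']).as_matrix();T[:3,3]=obs['tool_pos']
        T=T@c['mount'];return c['mtx'],T[:3,:3],T[:3,3]
    return c['mtx'],R.from_euler('xyz',c['attitude']).as_matrix(),c['position']
def ray(k,px,z):
    M,Rm,p=k;d=Rm@np.linalg.solve(M,[px[0],px[1],1.]);return p+d*(z-p[2])/d[2]
def proj(k,P):
    M,Rm,p=k;q=M@(Rm.T@(np.asarray(P,float)-p));return q[:2]/q[2]
E
python3 - <<'E'
from plant import *
from h import *
k=cam("top",get_calibration)
for n,p,z in[("tip",(208,213),5),("end",(209,280),15),("round lid",(271,188),116),("sq",(352,187),116)]:print(n,ray(k,p,z).round())
im=cv2.imread("pics/top0.png")[155:295,190:390]
cv2.imwrite("pics/c1.png",cv2.resize(im,None,fx=4,fy=4,interpolation=cv2.INTER_CUBIC))
E
```

```text
tip [645. 401.   5.]
end [405. 390.  15.]
round lid [700. 159. 116.]
sq [ 693. -116.  116.]
```

View pics/c1.png

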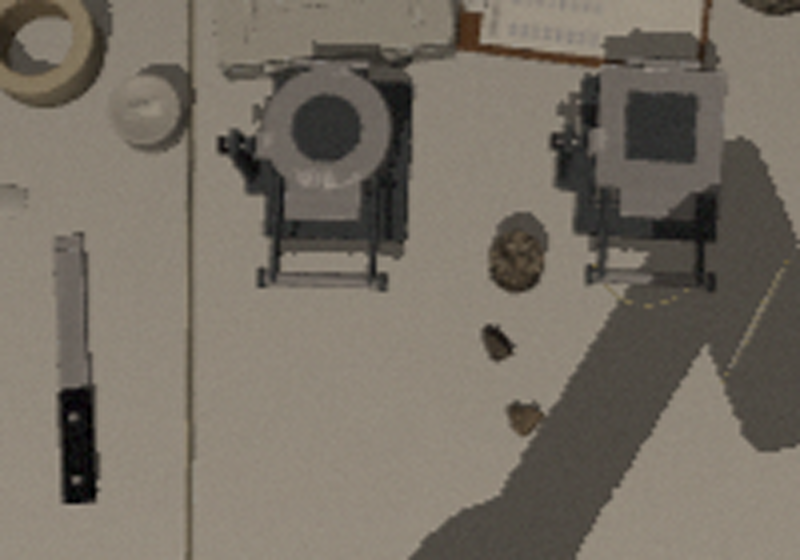

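```bash
python3 - <<'E'
from plant import *
from h import *
k=cam("top",get_calibration)
f=lambda x,y,z:ray(k,(190+x/4-.4,155+y/4-.4),z)
t=f(70,234,5);e=f(79,503,15);print("lever",t,e,np.linalg.norm((t-e)[:2]),np.arctan2(*(t-e)[1::-1]))
print("lid",f(327,126,116),"lip",f(321,219,113),"rest",f(323,280,85),"bar ends",f(260,281,85),f(385,284,85))
E
```

```text
lever [644.56605438 404.56892563   5.        ] [403.25956224 388.9618536   15.        ] 241.8106776937913 0.06458742177049111
lid [706.71088706 157.70392394 116.        ] lip [626.80089919 164.28499394 113.        ] rest [579.56788844 166.39263915  85.        ] bar ends [580.80539291 220.00441323  85.        ] [574.0530074  113.70222526  85.        ]
```

Emit:
{"op": "arm_command", "data": {"gripper": [91, 91, 91, 91, 91], "dp": [[1, -0.1, 0], [1, -0.1, 0], [1, -0.3, 0], [0.8, -0.6, 0], [0.5, -0.8, 0]], "twist": [1, 1, 1, 1, 0.5]}}

```text
time: 0.72
tool_pos: [329.9, -387.5, 226.2]
tcp_rot: [-3.141, 0.0, 0.076]
contact_force: [-0.4, 0.2, 0.3]
grip_width: 90.6
finger_force: 0.0
```

Emit:
{"op": "arm_command", "data": {"gripper": [91, 91, 91, 91, 91], "dp": [[1, -1, 0], [1, -1, 0], [1, -1, 0], [1, -1, 0], [1, -1, 0]], "twist": [0, 0, 0, 0, 0]}}

```text
time: 1.35
tool_pos: [444.8, -253.0, 226.4]
tcp_rot: [-3.141, 0.001, 0.077]
contact_force: [0.6, -0.1, 0.4]
grip_width: 91.2
finger_force: 0.0
```

Emit:
{"op": "arm_command", "data": {"gripper": [91, 91, 91, 91, 91], "dp": [[0, -1, 0], [0, -1, 0], [0, -1, 0], [0, -1, 0], [0, -1, 0]], "twist": [0, 0, 0, 0, 0]}}

```text
time: 1.98
tool_pos: [433.4, -128.4, 226.5]
tcp_rot: [-3.141, 0.001, 0.077]
contact_force: [0.2, -0.9, 0.9]
grip_width: 91.0
finger_force: 0.0
```

Emit:
{"op": "arm_command", "data": {"gripper": [91, 91, 91, 91, 91], "dp": [[0, -1, 0], [0, -1, 0], [0, -1, 0], [0, -1, 0], [0, -1, 0]], "twist": [0, 0, 0, 0, 0]}}

```text
time: 2.6
tool_pos: [423.8, -4.1, 226.5]
tcp_rot: [3.141, 0.001, 0.077]
contact_force: [-0.6, -0.3, 1.5]
grip_width: 91.1
finger_force: 0.0
```

Emit:
{"op": "arm_command", "data": {"gripper": [91, 91, 91, 91, 91], "dp": [[0, -1, 0], [0, -1, 0], [0, -1, 0], [0, -1, 0], [0, -1, 0]], "twist": [0, 0, 0, 0, 0]}}

```text
time: 3.22
tool_pos: [414.3, 120.2, 226.5]
tcp_rot: [3.141, 0.001, 0.077]
contact_force: [1.1, 1.1, -0.2]
grip_width: 90.8
finger_force: 0.0
```

Emit:
{"op": "arm_command", "data": {"gripper": [91, 91, 91, 91, 91], "dp": [[0, -1, 0], [0, -1, 0], [0, -1, 0], [0, -1, 0], [0, -1, 0]], "twist": [0, 0, 0, 0, 0]}}

```text
time: 3.85
tool_pos: [404.8, 244.5, 226.5]
tcp_rot: [3.141, 0.001, 0.077]
contact_force: [-0.6, -1.2, -0.2]
grip_width: 91.1
finger_force: 0.0
```

Emit:
{"op": "arm_command", "data": {"gripper": [91, 91, 91, 91, 91], "dp": [[0.6, -1, 0], [0.6, -1, 0], [0.6, -1, 0], [0.6, -1, 0], [0.6, -1, 0]], "twist": [0, 0, 0, 0, 0]}}

```text
time: 4.47
tool_pos: [470.7, 374.8, 226.5]
tcp_rot: [3.141, 0.001, 0.077]
contact_force: [-0.1, 0.1, -0.7]
grip_width: 90.9
finger_force: 0.0
```

Emit:
{"op": "arm_command", "data": {"gripper": [91, 91, 91, 91, 91], "dp": [[0.3, -0.6, 0.5], [0, 0, 1], [0, 0, 1], [0, 0, 1], [0, 0, 0]], "twist": [0, 0, 0, 0, 0]}}

```text
time: 5.1
tool_pos: [475.5, 388.9, 136.5]
tcp_rot: [3.138, 0.005, 0.077]
contact_force: [0.5, 0.3, 1.2]
grip_width: 91.2
finger_force: 0.0
```

```bash
python3 - <<'E'
from plant import *
from h import *
import pickle
o=get_obs();im=capture("wrist");k=cam("wrist",get_calibration,o)
pickle.dump(k,open("k1.pkl","wb"))
print(o['tool_pos'],o['tcp_rot'],o['time'])
for P in[(644.6,404.6,5),(403.3,389,15),(484,394.2,15)]:print(proj(k,P))
cv2.imwrite("pics/w1.png",im[:,:,::-1])
E
```

```text
[475.50030008 388.86567122 136.46243336] [3.13840708 0.00543241 0.076794  ] 5.1
[316.61150014  17.71007299]
[314.20182359 264.1426793 ]
[314.88332992 193.47546391]
```

View pics/w1.png

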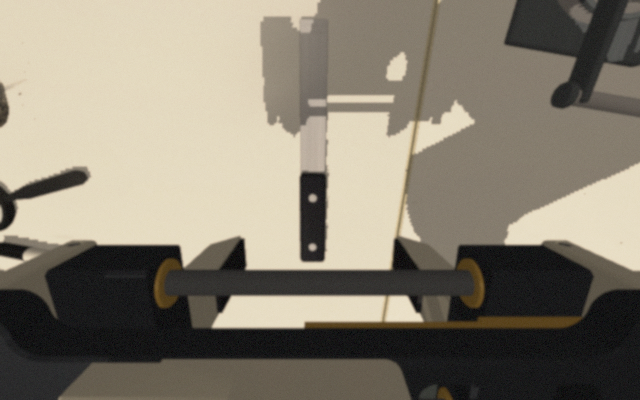

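The wrist picture shows the lever with its tip at (314,17) and grip end at (313,261), within 3 px of my estimate. I'll descend and grasp.

Emit:
{"op": "arm_command", "data": {"gripper": [91, 91, 91, 70, 70], "dp": [[0.36, -0.24, 0.8], [0, 0, 1], [0, 0, 1], [0, 0, 1], [0, 0, 0.6]], "twist": [0, 0, 0, 0, 0]}}

```text
time: 5.78
tool_pos: [485.9, 397.0, 29.2]
tcp_rot: [-3.142, -0.0, 0.077]
contact_force: [0.7, -0.3, -0.5]
grip_width: 75.4
finger_force: 0.0
```

Emit:
{"op": "arm_command", "data": {"gripper": [60, 60, 60, 60, 60], "dp": [[0, 0, 0.4], [0, 0, 0.2], [0, 0, 0.1], [0, 0, 0], [0, 0, 0]], "twist": [0, 0, 0, 0, 0]}}

```text
time: 6.4
tool_pos: [486.0, 397.2, 12.2]
tcp_rot: [-3.141, -0.001, 0.077]
contact_force: [-0.4, 0.3, -0.4]
grip_width: 60.3
finger_force: 0.0
```

Emit:
{"op": "arm_command", "data": {"gripper": [40, 30, 15, 15, 15], "dp": [[0, 0.06, 0.34], [0, 0, 0], [0, 0, 0], [0, 0, 0], [0, 0, 0]], "twist": [0, 0, 0, 0, 0]}}

```text
time: 7.02
tool_pos: [486.0, 395.6, 3.2]
tcp_rot: [3.142, -0.0, 0.077]
contact_force: [0.0, 0.3, -0.6]
grip_width: 27.4
finger_force: 30.0
```

Emit:
{"op": "arm_command", "data": {"gripper": [15, 15, 15, 15, 15], "dp": [[0, 0, 0], [0, 0, 0], [0, 0, 0], [0, 0, 0], [0, 0, -0.2]], "twist": [0, 0, 0, 0, 0]}}

```text
time: 7.65
tool_pos: [485.3, 395.2, 7.7]
tcp_rot: [3.141, 0.002, 0.077]
contact_force: [-0.7, 0.9, -2.1]
grip_width: 28.0
finger_force: 30.0
```

Emit:
{"op": "arm_command", "data": {"gripper": [15, 15, 15, 15, 15], "dp": [[0, 0, -0.6], [0, 0, -0.8], [-0.5, 0, -0.8], [-0.8, 0.4, -0.8], [-0.8, 0.8, -0.4]], "twist": [0, 0, 0, 0, 0.3]}}

```text
time: 8.28
tool_pos: [435.9, 362.1, 95.4]
tcp_rot: [-3.14, -0.003, 0.051]
contact_force: [-0.8, 0.3, -2.5]
grip_width: 27.7
finger_force: 30.0
```

Emit:
{"op": "arm_command", "data": {"gripper": [15, 15, 15, 15, 15], "dp": [[-0.8, 0.8, 0], [-0.7, 0.8, 0], [0, 0.8, 0], [0, 0.8, 0], [0, 0.8, 0]], "twist": [0.4, 0.4, 0.3, 0.3, 0]}}

```text
time: 8.9
tool_pos: [397.8, 259.2, 93.4]
tcp_rot: [-3.141, -0.001, -0.072]
contact_force: [0.3, 0.2, -1.6]
grip_width: 27.5
finger_force: 30.0
```

Emit:
{"op": "arm_command", "data": {"gripper": [15, 15, 15, 15, 15], "dp": [[0, 0.8, 0], [0, 0.8, 0], [0, 0.8, 0], [0, 0.8, 0], [0, 0.2, 0]], "twist": [0, 0, 0, 0, 0]}}

```text
time: 9.52
tool_pos: [391.2, 174.3, 93.2]
tcp_rot: [3.141, 0.0, -0.073]
contact_force: [-1.4, -0.5, -2.3]
grip_width: 27.7
finger_force: 30.0
```

Next, a wrist picture to check the lever's alignment with the mould.

```bash
python3 - <<'E'
from plant import *
from h import *
import pickle
o=get_obs();im=capture("wrist");k=cam("wrist",get_calibration,o);pickle.dump(k,open("k2.pkl","wb"))
s=capture("side")
print(o['tool_pos'],o['tcp_rot'])
C=np.array([705.3,158,0]);M=R.from_euler('z',-.072).as_matrix()
for n,P in[("lipL",(-79,32,113)),("lipR",(-79,-32,113)),("lip low mid",(-79,0,103)),("barL",(-125,50,85)),("barR",(-125,-50,85)),("armL",(-125,42,87))]:print(n,proj(k,C+M@P))
cv2.imwrite("pics/w2.png",im[:,:,::-1]);ks=cam("side",get_calibration)
T=np.array(o['tool_pos']);e=M@[1,0,0]
print("side tip",proj(ks,T+160*e),"rest",proj(ks,C+M@(-125,50,85)),"lip",proj(ks,C+M@(-79,32,103)))
cv2.imwrite("pics/s2.png",cv2.resize(s[180:300,220:380,::-1],None,fx=5,fy=5,interpolation=cv2.INTER_CUBIC))
E
```

```text
[391.21508008 174.26491545  93.22259735] [ 3.14143084e+00  3.48763909e-05 -7.31214105e-02]
lipL [ 202.67697187 -391.80743758]
lipR [ 401.96198246 -391.89776724]
lip low mid [ 303.91602185 -341.48122483]
barL [ 199.48999077 -129.27889367]
barR [ 415.31740641 -129.35649239]
armL [ 215.21134547 -133.16340702]
side tip [352.00970078 230.78364326] rest [341.2362787  246.76303961] lip [322.28752907 236.25094091]
```

View pics/w2.png

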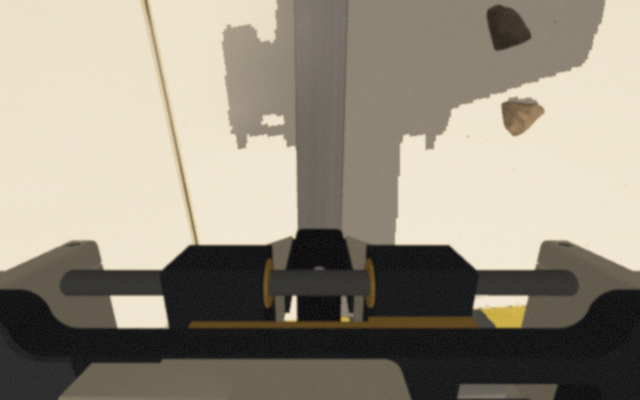

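View pics/s2.png

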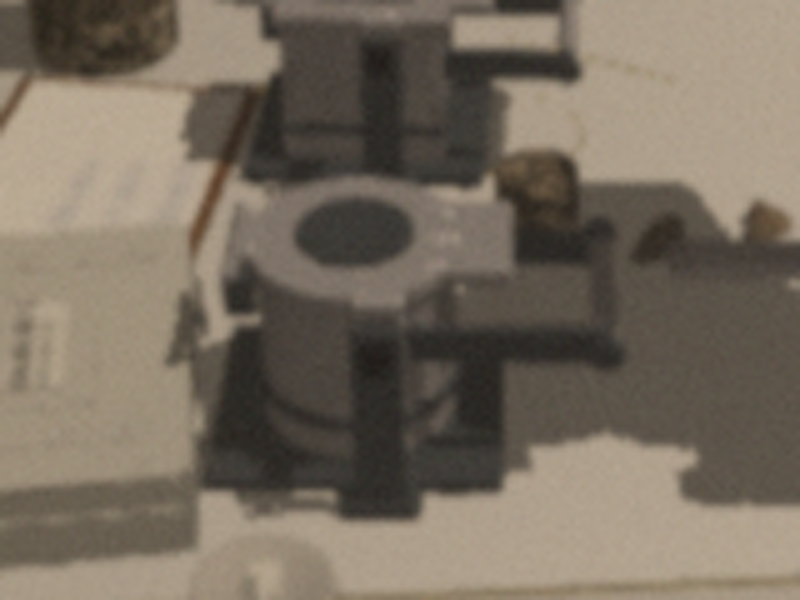

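The wrist picture shows the lever straight along the tool axis, mid column 318–320. In the side crop the tip is at about (665,255), 353,231 in full-picture pixels, which matches a level lever in front of the rest. I'll raise it slightly, centre it and insert.

Emit:
{"op": "arm_command", "data": {"gripper": [15, 15, 15, 15, 15], "dp": [[0, -0.25, -0.12], [0.4, 0, 0], [0.5, 0, 0], [0.5, 0, 0], [0.4, 0, 0]], "twist": [0, 0, 0, 0, 0]}}

```text
time: 10.25
tool_pos: [437.4, 178.6, 96.0]
tcp_rot: [3.141, -0.0, -0.071]
contact_force: [0.0, -0.6, -1.4]
grip_width: 27.8
finger_force: 30.0
```

Emit:
{"op": "arm_command", "data": {"gripper": [15, 15, 15, 15, 15], "dp": [[0.2, 0, 0], [0, 0, 0], [0.3, 0, 0], [0.3, 0, 0], [0, 0, 0]], "twist": [0, 0, 0, 0, 0]}}

```text
time: 10.88
tool_pos: [457.0, 177.2, 96.3]
tcp_rot: [-3.142, -0.001, -0.071]
contact_force: [0.4, -0.0, -2.9]
grip_width: 27.7
finger_force: 30.0
```

```bash
python3 - <<'E'
from plant import *
from h import *
o=get_obs();s=capture("side");t=capture("top")
print(o['tool_pos'],o['contact_force'])
a=cv2.resize(s[200:270,290:390,::-1],(800,560),interpolation=cv2.INTER_CUBIC)
a=cv2.convertScaleAbs(a,alpha=1.7,beta=0)
cv2.imwrite("pics/s3.png",a)
E
```

```text
[456.98000179 177.21259688  96.25871601] [ 0.35541167 -0.0184329  -2.93823742]
```

View pics/s3.png

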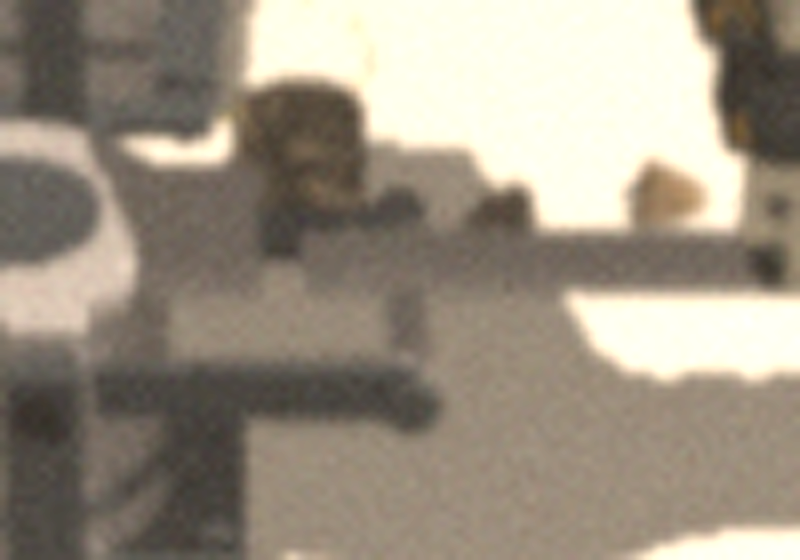

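The tip (300,265 in the crop) is over the rest, level, and just short of the lip edge at (250,265). I'll lower it 3 mm and slide it in.

Emit:
{"op": "arm_command", "data": {"gripper": [15, 15, 15, 15, 15], "dp": [[0, 0, 0.12], [0.3, 0, 0], [0.3, 0, 0], [0.3, 0, 0], [0, 0, 0]], "twist": [0, 0, 0, 0, 0]}}

```text
time: 11.6
tool_pos: [479.5, 175.5, 93.2]
tcp_rot: [-3.142, -0.0, -0.072]
contact_force: [0.1, -0.3, -2.1]
grip_width: 27.5
finger_force: 30.0
```

Emit:
{"op": "arm_command", "data": {"gripper": [15, 15, 15, 15, 15], "dp": [[0.2, 0, 0], [0.1, 0, 0], [0, 0, 0], [0, 0, 0], [0, 0, 0]], "twist": [0, 0, 0, 0, 0]}}

```text
time: 12.22
tool_pos: [486.1, 175.1, 93.2]
tcp_rot: [3.141, 0.0, -0.071]
contact_force: [-0.6, -0.0, -2.8]
grip_width: 27.6
finger_force: 30.0
```

Emit:
{"op": "arm_command", "data": {"gripper": [15, 15, 15, 15, 15], "dp": [[0, 0, 0.08], [0, 0, 0.08], [0, 0, 0.04], [0, 0, 0], [0, 0, 0]], "twist": [0, 0, 0, 0, 0]}}

```text
time: 12.85
tool_pos: [486.2, 175.1, 88.3]
tcp_rot: [3.142, -0.0, -0.071]
contact_force: [-0.4, -0.0, -1.4]
grip_width: 28.1
finger_force: 30.0
```

Emit:
{"op": "arm_command", "data": {"gripper": [15, 15, 15, 15, 15], "dp": [[0, 0, 0.08], [0, 0, 0.08], [0, 0, 0.08], [0, 0, 0.08], [0, 0, 0]], "twist": [0, 0, 0, 0, 0]}}

```text
time: 13.48
tool_pos: [486.1, 175.0, 80.0]
tcp_rot: [3.141, 0.0, -0.071]
contact_force: [-1.1, -0.5, 1.2]
grip_width: 27.6
finger_force: 30.0
```

Emit:
{"op": "arm_command", "data": {"gripper": [15, 15, 15, 15, 15], "dp": [[0, 0, 0.08], [0, 0, 0.08], [0, 0, 0.06], [0, 0, 0], [0, 0, 0]], "twist": [0, 0, 0, 0, 0]}}

```text
time: 14.1
tool_pos: [486.3, 175.1, 74.7]
tcp_rot: [3.142, -0.0, -0.071]
contact_force: [-0.2, -0.4, 0.6]
grip_width: 27.8
finger_force: 30.0
```

Emit:
{"op": "arm_command", "data": {"gripper": [40, 50, 60, 70, 70], "dp": [[0, 0, 0], [0, 0, 0], [0, 0, 0], [0, 0, 0], [0, 0, 0]], "twist": [0, 0, 0, 0, 0]}}

```text
time: 14.72
tool_pos: [486.2, 175.1, 74.7]
tcp_rot: [3.141, 0.0, -0.071]
contact_force: [0.4, -0.0, -0.2]
grip_width: 69.4
finger_force: 0.0
```

```bash
python3 - <<'E'
from plant import *
from h import *
o=get_obs();s=capture("side")
print(o['tool_pos'],o['contact_force'])
a=cv2.resize(s[190:280,280:400,::-1],(800,600),interpolation=cv2.INTER_CUBIC)
cv2.imwrite("pics/s4.png",cv2.convertScaleAbs(a,alpha=1.7,beta=0))
E
```

```text
[486.18471048 175.1014327   74.67653029] [ 0.35057166 -0.03525304 -0.2334806 ]
```

View pics/s4.png

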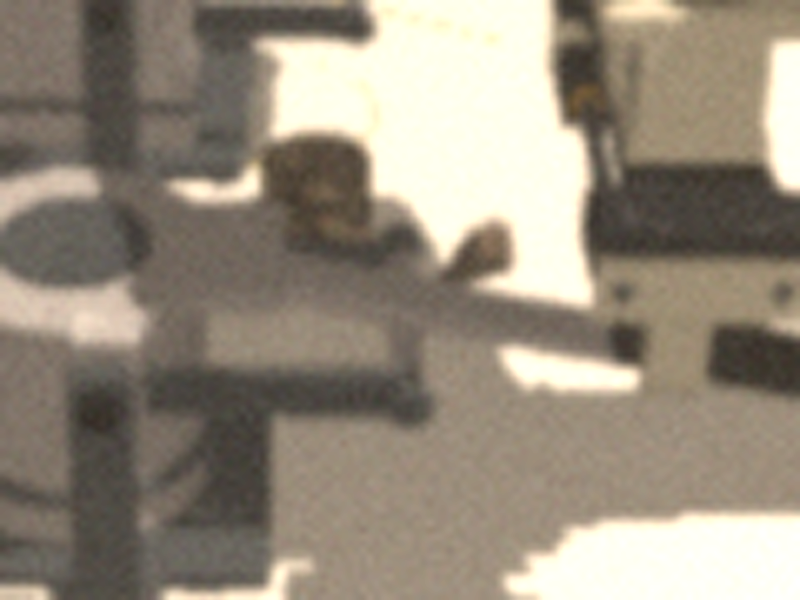

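The lever leans over the rest with its tip under the lip, and the fingers are open. I'll lift, move back to the grip end, close the fingers and push down.

Emit:
{"op": "arm_command", "data": {"gripper": [70, 70, 70, 30, 0], "dp": [[0, 0, -0.6], [0, 0, -0.8], [-0.8, 0, -0.3], [-0.9, 0, 0], [-0.9, 0, 0]], "twist": [0, 0, 0, 0, 0]}}

```text
time: 15.4
tool_pos: [421.1, 179.9, 118.4]
tcp_rot: [-3.141, -0.002, -0.071]
contact_force: [-0.5, -0.4, -0.5]
grip_width: 54.4
finger_force: 0.0
```

Emit:
{"op": "arm_command", "data": {"gripper": [0, 0, 0, 0, 0], "dp": [[0, 0, 0], [0, 0, 0], [0, 0, 0.4], [0, 0, 0.4], [0, 0, 0.4]], "twist": [0, 0, 0, 0, 0]}}

```text
time: 16.02
tool_pos: [421.3, 179.6, 86.1]
tcp_rot: [3.141, 0.001, -0.071]
contact_force: [0.3, -0.4, 0.4]
grip_width: 4.7
finger_force: 0.0
```

Emit:
{"op": "arm_command", "data": {"gripper": [0, 0, 0, 0, 0], "dp": [[0, 0, 0.2], [0, 0, 0.2], [0, 0, 0.2], [0, 0, 0.2], [0, 0, 0.1]], "twist": [0, 0, 0, 0, 0]}}

```text
time: 16.65
tool_pos: [421.6, 179.8, 64.6]
tcp_rot: [-3.142, -0.001, -0.071]
contact_force: [1.2, -0.1, 2.2]
grip_width: 0.2
finger_force: 1.0
```

Emit:
{"op": "arm_command", "data": {"gripper": [0, 0, 0, 0, 0], "dp": [[0, 0, 0.2], [0, 0, 0.2], [0, 0, 0.1], [0, 0, 0], [0, 0, 0]], "twist": [0, 0, 0, 0, 0]}}

```text
time: 17.27
tool_pos: [421.2, 179.7, 52.2]
tcp_rot: [3.141, 0.0, -0.071]
contact_force: [-0.7, -0.4, 1.4]
grip_width: 0.4
finger_force: 1.0
```

Emit:
{"op": "arm_command", "data": {"gripper": [0, 0, 0, 0, 0], "dp": [[0, 0, 0.12], [0, 0, 0.12], [0, 0, 0.12], [0, 0, 0], [0, 0, 0]], "twist": [0, 0, 0, 0, 0]}}

```text
time: 17.9
tool_pos: [421.2, 179.7, 43.0]
tcp_rot: [3.141, 0.001, -0.071]
contact_force: [0.7, -0.1, -0.5]
grip_width: 0.1
finger_force: 0.0
```

```bash
python3 - <<'E'
from plant import *
from h import *
o=get_obs();s=capture("side")
print(o['tool_pos'],o['contact_force'])
a=cv2.resize(s[180:285,260:400,::-1],(800,600),interpolation=cv2.INTER_CUBIC)
cv2.imwrite("pics/s5.png",cv2.convertScaleAbs(a,alpha=1.7,beta=0))
E
```

```text
[421.16445739 179.68376827  43.01651587] [ 0.73257386 -0.1416403  -0.50793872]
```

View pics/s5.png

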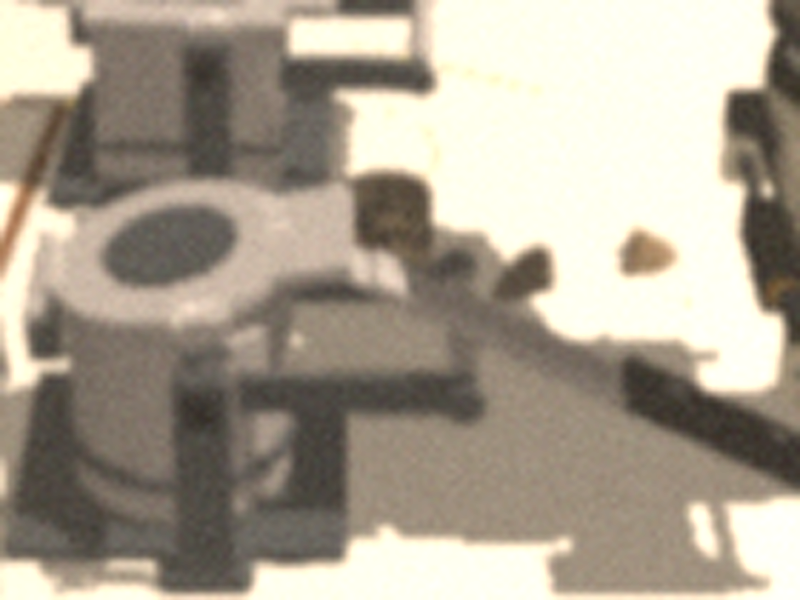

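The lid's lip now stands visibly up, at (355,190)–(360,275) in the crop, and the lever has dropped clear of the fingers. I'll back off and check the lid angle numerically.

Emit:
{"op": "arm_command", "data": {"gripper": [0, 0, 0, 0, 0], "dp": [[0, 0, -0.6], [0, 0, -1], [0, 0, -1], [0, 0, -1], [0, 0, -0.8]], "twist": [0, 0, 0, 0, 0]}}

```text
time: 18.58
tool_pos: [421.4, 179.7, 154.3]
tcp_rot: [-3.141, -0.001, -0.071]
contact_force: [0.2, -0.3, -0.9]
grip_width: 0.6
finger_force: 0.0
```

```bash
python3 - <<'E'
from plant import *
from h import *
o=get_obs();s=capture("side");ks=cam("side",get_calibration)
print(o['tool_pos'],o['contact_force'])
C=np.array([705.3,158,0]);M=R.from_euler('z',-.072).as_matrix()
x0,y0=260,185
a=cv2.resize(s[185:275,260:380,::-1],(800,600),interpolation=cv2.INTER_CUBIC)
a=cv2.convertScaleAbs(a,alpha=1.6,beta=0);f=800/120
for th,col in((0,(255,0,0)),(.15,(0,0,255)),(.2,(0,160,0))):
    q=[]
    for y in(32,-32):
        dx,dz=-139,8
        X=60+dx*np.cos(th)+dz*np.sin(th);Z=105-dx*np.sin(th)+dz*np.cos(th)
        q.append((proj(ks,C+M@(X,y,Z))-[x0,y0]+.5)*f)
    print(th,np.round(q).tolist());cv2.line(a,*[tuple(int(v) for v in p) for p in q],col,1)
cv2.imwrite("pics/s6.png",a)
E
```

```text
[421.41595909 179.74951606 154.27294552] [ 0.19289401 -0.26179216 -0.91752168]
0 [[419.0, 323.0], [418.0, 227.0]]
0.15 [[412.0, 275.0], [411.0, 181.0]]
0.2 [[407.0, 260.0], [407.0, 166.0]]
```

View pics/s6.png

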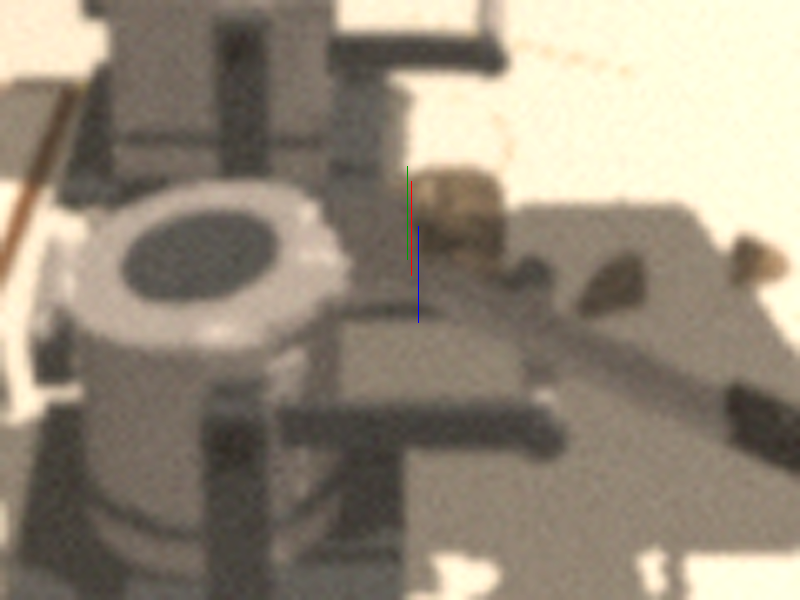

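The lip's far top corner sits at the 0.15 rad line (the previous picture gives (414,182) in this crop; predicted 181), so the lid is past its catch. I'll wait briefly, check nothing moves and hand in.

Emit:
{"op": "arm_command", "data": {"gripper": [0, 0, 0, 0, 0], "dp": [[0, 0, -0.8], [0, 0, 0], [0, 0, 0], [0, 0, 0], [0, 0, 0]], "twist": [0, 0, 0, 0, 0]}}

```text
time: 19.25
tool_pos: [421.1, 179.7, 172.6]
tcp_rot: [3.141, 0.001, -0.071]
contact_force: [-0.5, 0.3, 0.3]
grip_width: 0.9
finger_force: 0.0
```

```bash
python3 - <<'E'
from plant import *
import numpy as np
f=[capture("side")[185:275,300:400].astype(float) for _ in range(8)]
d=abs(np.mean(f[:3],0)-np.mean(f[-3:],0)).max(2);print(d.mean(),d.max())
if d.max()<25: print(close_job())
E
```

```text
1.7400740740740748 19.666666666666657
the job is handed in; nothing more can be done
None
```

The lever prised the round mould's lid up past its catch (about 0.15 rad in the side picture), the square mould was left alone, and I handed the job in at about 20 s with the lever let go and still; no verdict came back.

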